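# Open the beam guard's sagging gate bolt and hold the gate ajar

## Robot

A 7-joint arm with a two-finger parallel gripper is mounted at the origin on a cart in front of the work surface, level with it; the furniture and walls round the work are solid. World frame = base frame: x ahead of the robot, y to its left, z up, the work surface at z = 0. Lengths are in m, angles in rad, forces in N, time in s.
With the tool pointing down it reaches from about 0.4 to 0.925 m from the base axis. Payload 5.6 kg.
Tool frame: the origin (TCP) lies at the very end of the fingers, on their centre line; the grasp point (between the pads) lies 19 mm behind it (ctrl.grip_point_offset is the distance from the TCP to the grasp point, in m); x points along the fingers, y is the direction in which the jaws open and shut, and the axes are right-handed (so a half turn about x gives the same grasp; the last joint's range is limited). The gripper opens to 85 mm and grips with 20 to 120 N. Pads are 22 mm wide; open, the fingers measure 114 mm over their backs; the gripper's body (76 mm by 85 mm) begins 54 mm behind the grasp point. The pads swing forward as they close: fully open they stand 13 mm farther back than shut.
Start: joints at [1.214, 0.468, -0.012, 1.603, 0.006, 1.071, -0.056], TCP at [0.201, -0.618, 0.231] pointing down, gripper open.
Joint ranges: [-2.53, 2.53], [-0.31, 2.02], [-1.57, 1.55], [0.28, 2.44], [-1.29, 4.43], [0.15, 1.84], [-2.92, 2.92]. Speed limits (rad/s): [2.57, 2.57, 3.14, 3.14, 3.14, 3.14, 3.14].

## Interface

Orientations are given as a rotation vector (axis times angle).
In Python, from workcell import readout, capture, camera_model, workorder, ctrl gives the robot as it stands.
- The arm moves only by the shell command python3 -m jog 'ROWS' [OPENING]. ROWS is JSON, a list of rows, each a list of 4 numbers: the shift along the tool's x, y, z in mm, then the turn about the tool's x in degrees. A call has 1 to 5 rows; each row is the pose to reach, as a shift and turn from the pose commanded when the call began, along the tool's axes at that moment; what a row does not reach only later rows make up. A row lasts 1/12 s, in which the tool goes at most 41.7 mm and 7.16 degrees, less where a joint would pass 70% of its speed; a pose out of reach is approached as far as the arm can. A call with a gripper value outside its range is refused whole. OPENING is the opening, from -1 (shut) to 1 (fully open), set as the call begins (- or left out, the last holds). The fingers move at their own pace and stop on an object; the grip force is fixed at half the most. Time passes only in rows, so rows that repeat a pose let the fingers close. It gives the time, the measured TCP pose, the force and the opening at its end, in the units of the state.
- readout.get_state(): the state, without advancing time (a new reading comes with each control period).
- capture(name): name is "scene" or "top" or "wrist"; returns (picture, depth): 384x512x3 uint8, red, green, blue; 384x512 float32, m along the optical axis (not along the pixel's ray), 0 where there is no reading.
- camera_model(name): a dict with "fx", "fy", "cx", "cy" (pixels), "R" (3x3) and "t" (3): a world point X has camera coordinates R X + t. Camera axes: x right, y down, z forward; pixel columns grow to the right and rows downward; lengths in m; the calibration is good to about 2 mm. A picture is of the moment at which its call begins: read the wrist's pose just before it. camera_model takes no time and is no camera call; for the wrist camera it gives the pose at the moment of the call.
- workorder.close_job(): hands the job in, once; it reports no verdict.
The state is a dict: "clock": time; "joint_positions": joint angles; "qd": joint speeds; "joint_torque": joint torques, N m; "tcp_pos": TCP position; "orientation": TCP orientation; "wrist_force": force on the tool from outside, world axes, zero at the start; "moment": the same for the moment, N m; "width": opening from 0.0 (shut) to 1.0 (fully open).
Only numpy, scipy, OpenCV 4.12 (cv2) and the standard library are available. Lean on these libraries where they do the work, as an engineer would, in place of code of your own. Each camera call takes 0.05 s, during which the arm holds its last target. There are 200 camera calls.

## Task

Open the small beam-guard gate so that a colleague can reach the mirror behind it. First turn both black clamp knobs so that their dogs swing away from the gate, all the way to their stops; then take the red knob of the gate's sagging bolt, lift it over the bent-up lip of the keeper while drawing it fully back toward the hinge, and pull the gate about 25 degrees open. The gate closes itself, so finish while still gripping the red knob, with the bolt drawn and the gate held still and ajar, and leave everything else on the table where it is.

Things in the scene. Friction and masses are not known exactly. Their poses are not given: they have to be found in the camera images.
- guard: Fixed beam guard: two grey posts (110 mm tall, |y| = 104 to 145 mm, x = 0 to 24 mm) and a framed amber gate between. Origin: on the table midway between the posts, in the closed gate's front face; own axes ('guard x, y' below): x from the robot side through the gate, y left along the gate, z up. Feet reach back to x = 60 mm. Only the three knobs (and clamp grips) rise above z = 122 mm.
- keeper_lip (a point): Middle of the top edge of the keeper's bent-up lip (guard x = -17.5, y = -112, z = 67.5 mm; 4 mm thick). The keeper is a steel trough on the front of the right-hand (-y) post, guard y = -134 to -106 mm, x = -35 to 0, z = 54 to 84 mm.
- gate (a joint): Swing of the gate, rad: 0 shut, grows as its right-hand edge comes out toward guard -x (clockwise from above), limit 1.2. Gate 200 x 12 mm, top at z = 122 mm, 0.4 kg. A hinge spring always closes it (0.18 N m shut, 0.33 N m at 0.44 rad). The bolt's nose in the keeper holds it shut; it must not be opened while a clamp dog lies across its front.
- gate_hinge (a point): A point on the gate's vertical hinge axis, at the gate's front left edge (guard x = 0, y = +100 mm), 120 mm above the table.
- bolt: Barrel bolt on the gate's front: a 12 mm steel bar along guard y with a red upright knob; it only slides toward the hinge and lifts. Origin: on the bar's centre line under the knob (shut and home: guard x = -22, y = -45, z = 75 mm); axes as the guard's with the gate shut, turning with the gate. Its nose, y = -84 to -72 mm, hangs 16 mm below the centre line, behind the lip.
- bolt_grip (a point): Grip point of the red knob, on its vertical axis 72 mm above the bolt's centre line (z = 147 mm when sagged). Upright cylinder 18 mm in diameter, 20 mm below this point to 14 mm above, then a 21 mm rim 4 mm thick; 10 mm stem below. The bolt lifts straight up 14 mm to a stop and falls back by its weight (1.1 to 1.8 N); the nose clears the lip when lifted more than 9 mm.
- bolt_draw (a joint): How far the bolt is drawn toward the hinge (guard +y, along the gate), m: 0 home, stop at 0.036. Friction about 1 N. With the bolt sagged it jams on the lip after 3 mm; its nose is clear of the lip at 0.019 and of the whole keeper at 0.025.
- clamp_right (a joint): Turn of the clamp knob on the right-hand (-y) post, rad: 0 = its dog lies across the gate's front pointing to guard +y; grows counter-clockwise seen from above; the stop, dog swung out to the front, is 1.3. It stays where it is left (friction 0.06 N m).
- clamp_right_grip (a point): Grip point of that knob, on its vertical axis, 144 mm above the table. The black bar grip is 12 mm wide, 36 mm long, 31 mm tall (21 mm below this point to 10 mm above) and points along the dog; the steel dog (14 mm wide, 44 mm long from the axis) lies 25 to 33 mm below this point. The point's y axis lies along the bar and turns with it; the dog points to its +y.
- clamp_left (a joint): Turn of the like clamp knob on the left-hand (+y) post, rad: 0 = its dog lies across the gate's front pointing to guard -y; grows clockwise seen from above; the stop is 1.3.
- clamp_left_grip (a point): Grip point of the left knob, as for the right one; its dog points to the point's -y.
- mirror: Mirror on a post, 76 x 82 x 85 mm, standing loose behind the gate; leave it. Origin: centre of its underside.
- meter: Red handheld power meter, 120 x 213 x 86 mm, bystander.
- keys: Hex keys in a red holder, 92 x 77 x 37 mm, bystander.
- box_pink: Pink octagonal optic box, 38 x 42 x 19 mm, bystander.
- box_white: White octagonal optic box, 38 x 42 x 19 mm, bystander.
- driver: Ball driver with a blue handle, 185 mm long, bystander.
- case: Grey lens case holding small lenses, 62 x 88 x 15 mm, bystander.

How it is judged:
On the way, in this order (a step that is already met when the one before it is completed fails the run):
1. both clamp knobs are turned to their stops (value of joint each of clamp_right, clamp_left above 1.15 rad), for 0.2 s.
2. the bolt is lifted over the lip and drawn back out of the keeper (value of joint bolt_draw above 0.027 m), for 0.2 s.
At the end, for the whole second after the job is handed in: The gripper still grips the bolt (more than 2 N), the bolt is drawn more than 25 mm, the gate stands still between 15 and 37 degrees open, and both clamp knobs are still within 0.2 rad of their open stops (value of joint gate between 0.26 and 0.65 rad and velocity of joint gate between -0.1 and 0.1 rad/s and value of joint bolt_draw above 0.025 m and value of joint each of clamp_right, clamp_left above 1.1 rad and contact force between the fingers and bolt above 2 N); the arm keeps its last pose, push and grip.
It fails at once if the mirror or another thing on the table is moved more than 20 mm (distance of any of mirror, meter, keys, box_pink, box_white, driver, case from where it was at the start of the episode above 0.02 m).
It fails at once if the gate is flung wide open (value of joint gate above 0.9 rad).
It fails at once if the gate is opened while a clamp dog still lies across it (value of joint gate above 0.08 rad and value of joint any of clamp_right, clamp_left below 0.9 rad).
It also fails if it takes over 56 s, if anything falls off the work surface, if the arm or the gripper's body presses on something with over 40 N, if the wrist force passes 120 N, or if a joint passes its speed limit or range.

## Working session

There is one attempt and no reset: what is moved stays moved. The work goes in short steps, Python scripts to look and compute and a shell command to move; the robot and the scene stay as the last step left them, time stands still between calls to the robot, and variables do not carry over. Pictures are saved under pics/ and viewed, about 8 in all and at most 12, crops included, and the job is handed in when it is done.

```bash
mkdir -p pics; ls; python3 - <<'E'
from workcell import readout, capture, camera_model
import cv2,numpy as np
s=readout.get_state();print({k:np.round(v,3).tolist() for k,v in s.items()})
for n in ("top","scene"):
    p,d=capture(n);cv2.imwrite(f"pics/{n}0.png",p[:,:,::-1]);np.save(f"{n}0.npy",d)
    m=camera_model(n);print(n,m)
E
```

```text
pics
{'clock': 0.0, 'joint_positions': [1.214, 0.468, -0.012, 1.604, 0.006, 1.071, -0.056], 'qd': [-0.0, -0.0, 0.0, 0.0, -0.0, 0.001, 0.001], 'joint_torque': [0.001, -53.238, 0.022, -25.13, 0.011, 0.008, 0.0], 'tcp_pos': [0.2, -0.618, 0.23], 'orientation': [2.052, 0.327, -2.053], 'wrist_force': [-0.202, -1.024, 0.51], 'moment': [0.029, 0.008, -0.001], 'width': 0.996}
top {'fx': 362.1327119048212, 'fy': 362.1327119048212, 'cx': 249.04179640249876, 'cy': 189.30296092096117, 'R': array([[ 0.02945625, -0.9995168 , -0.00992405],
       [-0.99627961, -0.02855351, -0.08131202],
       [ 0.08098936,  0.01228227, -0.99663929]]), 't': array([-0.01815471,  0.488855  ,  1.17307371])}
scene {'fx': 484.09448826368055, 'fy': 484.09448826368055, 'cx': 250.49553535524154, 'cy': 193.38141104539397, 'R': array([[ 0.64463339, -0.76443252, -0.00952474],
       [-0.49408526, -0.40708204, -0.7682213 ],
       [ 0.58337599,  0.49992713, -0.64011352]]), 't': array([-0.34796643,  0.32791336,  1.31520843])}
```

```bash
python3 - <<'E'
import cv2
for n in ("top","scene"):
    p=cv2.imread(f"pics/{n}0.png");cv2.imwrite(f"pics/{n}0b.png",cv2.resize(p,(800,600),interpolation=cv2.INTER_CUBIC))
E
```

```text
(no output)
```

View pics/top0.png

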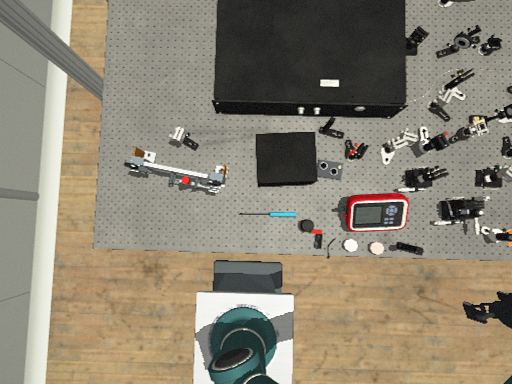

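View pics/scene0.png

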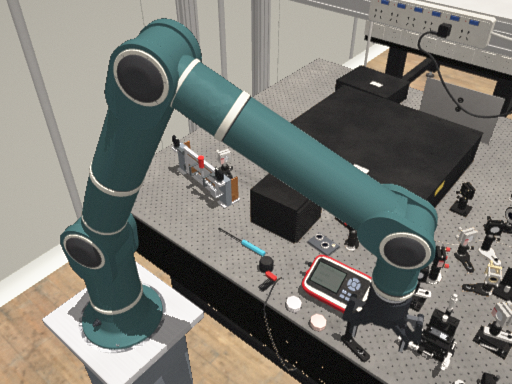

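The top view shows the guard at columns 125–227, rows 150–190, with the red knob near (185,181). The scene view shows the same guard beyond the arm. I'll measure it on an enlarged crop.

```bash
cat > h.py <<'E'
import numpy as np,cv2
from workcell import readout,capture,camera_model
def world(m,u,v,z=None,d=None):
    R,t=np.array(m['R']),np.array(m['t'])
    r=np.array([(u-m['cx'])/m['fx'],(v-m['cy'])/m['fy'],1.])
    c=-R.T@t; w=R.T@r
    return c+w*((z-c[2])/w[2] if d is None else d)
def cloud(m,d):
    v,u=np.mgrid[:d.shape[0],:d.shape[1]]
    P=np.stack([(u-m['cx'])/m['fx']*d,(v-m['cy'])/m['fy']*d,d],-1)-np.array(m['t'])
    return P@np.array(m['R'])
E
python3 - <<'E'
from h import *
p=cv2.imread("pics/top0.png");d=np.load("top0.npy");m=camera_model("top")
P=cloud(m,d)
np.set_printoptions(precision=3,suppress=True)
hsv=cv2.cvtColor(p,cv2.COLOR_BGR2HSV)
box=np.zeros(d.shape,bool);box[140:200,115:240]=1
red=box&((hsv[...,0]<6)|(hsv[...,0]>174))&(hsv[...,1]>170)&(hsv[...,2]>90)
v,u=np.nonzero(red);print("red",len(u),u.mean(),v.mean(),P[red].mean(0),world(m,u.mean(),v.mean(),.15))
hi=box&(P[...,2]>.09)&(P[...,2]<.2)
v,u=np.nonzero(hi)
print("high",len(u)); q=P[hi]; print(cv2.minAreaRect((q[:,:2]*1000).astype(np.float32)))
k=box&(P[...,2]>.128)&(P[...,2]<.2)
n,l,st,c=cv2.connectedComponentsWithStats(k.astype(np.uint8))
for i in range(1,n): print(st[i],c[i],np.median(P[l==i],0))
c=p[135:205,110:245];cv2.imwrite("pics/c1.png",cv2.resize(c,None,fx=5.9,fy=5.9,interpolation=cv2.INTER_CUBIC))
E
```

```text
red 46 185.3695652173913 180.06521739130434 [0.5   0.181 0.157] [0.501 0.183 0.15 ]
high 965
((537.4807739257812, 218.68878173828125), (291.3449401855469, 87.72376251220703), 79.8581314086914)
[124 162  15   7  61] [130.951 165.328] [0.54  0.345 0.153]
[182 177   9   8  52] [186.019 180.365] [0.499 0.178 0.165]
[209 180  13   6  59] [214.983 182.458] [0.496 0.095 0.153]
```

View pics/c1.png

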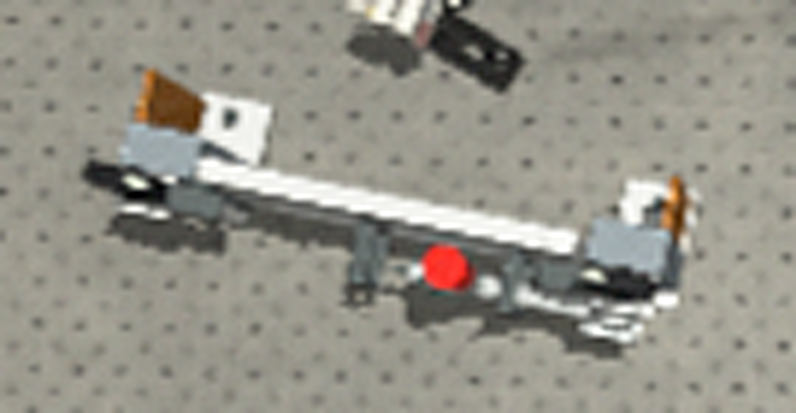

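The crop shows the left bar grip near crop (120,180), the red knob at (446,268) and the right bar near (620,280). Depth places them at (0.540,0.345), (0.500,0.180) and (0.496,0.095). That puts guard yaw at about -10°. Next step is a planner helper that prints tool-axis shifts.

```bash
cat > plan.py <<'E'
# usage: plan.py x y z jawyaw_deg : prints shift in tool axes (mm) and turn about tool x
import sys,numpy as np
from scipy.spatial.transform import Rotation as Ro
from workcell import readout
s=readout.get_state();R=Ro.from_rotvec(s['orientation']).as_matrix()
x,y,z,a=map(float,sys.argv[1:5])
yaw=np.degrees(np.arctan2(R[1,1],R[0,1]))
turn=-((a-yaw+90)%180-90)
print('tcp',np.round(s['tcp_pos'],4),'xaxis',R[:,0].round(3),'jaw yaw',yaw.round(1),'j7',np.degrees(s['joint_positions'][6]).round(1),'F',np.round(s['wrist_force'],1),'w',round(s['width'],3),'t',s['clock'])
print('shift mm',(1000*R.T@(np.array([x,y,z])-s['tcp_pos'])).round(1),'turn',turn.round(1))
E
python3 plan.py .496 .095 .23 -10
```

```text
tcp [ 0.2004 -0.6178  0.2304] xaxis [-0.001  0.002 -1.   ] jaw yaw -72.0 j7 -3.2 F [-0.5  0.4  0.4] w 0.997 t 0.1
shift mm [   1.3 -586.8 -501.1] turn -62.0
```

```bash
python3 -m jog '[[0,-30,-25,0],[0,-60,-50,0],[0,-90,-75,0],[0,-120,-100,0],[0,-150,-125,0]]' 1
python3 -m jog '[[0,-30,-25,0],[0,-60,-50,0],[0,-90,-75,0],[0,-120,-100,0],[0,-150,-125,0]]'
python3 -m jog '[[0,-30,-25,0],[0,-60,-50,0],[0,-90,-75,0],[0,-120,-100,0],[0,-150,-125,0]]'
python3 plan.py .496 .095 .23 -10
```

```text
clock: 0.52
tcp_pos: [0.2734, -0.435, 0.2308]
orientation: [2.052, 0.325, -2.053]
wrist_force: [0.7, -0.3, -0.1]
width: 1.0
clock: 0.93
tcp_pos: [0.3459, -0.2539, 0.2312]
orientation: [2.052, 0.324, -2.052]
wrist_force: [1.7, 0.0, 0.1]
width: 0.999
clock: 1.35
tcp_pos: [0.4185, -0.0727, 0.2313]
orientation: [2.052, 0.324, -2.052]
wrist_force: [1.6, -0.7, -0.5]
width: 0.992
tcp [ 0.4185 -0.0727  0.2313] xaxis [ 0. -0. -1.] jaw yaw -72.0 j7 -69.9 F [ 1.6 -0.7 -0.5] w 0.992 t 1.35
shift mm [   1.2 -135.6 -125.5] turn -62.0
```

```bash
python3 -m jog '[[0,-27,-25,0],[0,-54,-50,0],[0,-81,-75,0],[0,-108,-100,0],[0,-135,-125,0]]'
python3 -m jog '[[0,0,0,-7],[0,0,0,-14],[0,0,0,-21],[0,0,0,-28],[0,0,0,-35]]'
python3 -m jog '[[0,0,0,-7],[0,0,0,-14],[0,0,0,-21],[0,0,0,-27],[0,0,0,-27]]'
python3 plan.py .496 .095 .23 -10
python3 - <<'E'
from h import *
m=camera_model("wrist");p,d=capture("wrist");cv2.imwrite("pics/w1.png",p[:,:,::-1]);np.save("w1.npy",d);np.savez("w1m.npz",**m)
P=cloud(m,d);np.set_printoptions(precision=4,suppress=True)
k=((P[...,2]>.138)&(P[...,2]<.17))
n,l,st,c=cv2.connectedComponentsWithStats(k.astype(np.uint8))
for i in range(1,n):
  if st[i,4]>30:
    q=P[l==i]; print(st[i],c[i],np.median(q,0),cv2.minAreaRect((q[:,:2]*1000).astype(np.float32)))
E
```

```text
clock: 1.77
tcp_pos: [0.4959, 0.094, 0.2311]
orientation: [2.052, 0.324, -2.053]
wrist_force: [1.0, 0.3, -0.0]
width: 0.999
clock: 2.18
tcp_pos: [0.4953, 0.0925, 0.2308]
orientation: [1.662, 0.836, -1.664]
wrist_force: [0.3, -0.3, -0.1]
width: 1.002
clock: 2.6
tcp_pos: [0.4954, 0.0923, 0.2309]
orientation: [1.335, 1.123, -1.336]
wrist_force: [-0.1, -0.3, -0.1]
width: 0.998
tcp [0.4954 0.0923 0.2309] xaxis [-0.001  0.    -1.   ] jaw yaw -9.9 j7 -37.1 F [-0.1 -0.3 -0.1] w 0.998 t 2.6
shift mm [ 0.9  0.2 -2.7] turn 0.1
[223  80  29  31 666] [237.1802  94.8093] [0.4997 0.1797 0.166 ] ((499.5829772949219, 179.55160522460938), (20.089330673217773, 19.76460838317871), 32.62302780151367)
[246 174  15  42 566] [252.8958 194.6413] [0.4971 0.0989 0.1536] ((496.7893981933594, 96.59384155273438), (35.11124801635742, 11.945083618164062), 82.17086791992188)
[381 276  40  29 652] [406.1933 288.6672] [ 0.6361 -0.0319  0.1405] ((630.1610717773438, -39.083412170410156), (37.9200439453125, 35.20841598510742), 3.4337117671966553)
[500 284  12  84 492] [507.6646 334.063 ] [ 0.7432 -0.1159  0.1411] ((743.7296752929688, -107.48881530761719), (11.964183807373047, 118.23921966552734), 6.671544075012207)
[ 276  292   69   56 2356] [311.3434 316.9622] [ 0.5356 -0.0517  0.1404] ((534.768310546875, -62.029327392578125), (68.99227142333984, 68.60089111328125), 3.6606028079986572)
[380 351  46  33 990] [401.8556 370.3071] [ 0.6299 -0.1487  0.1405] ((636.9784545898438, -147.28897094726562), (50.61386489868164, 52.83797836303711), 73.00430297851562)
```

View pics/w1.png

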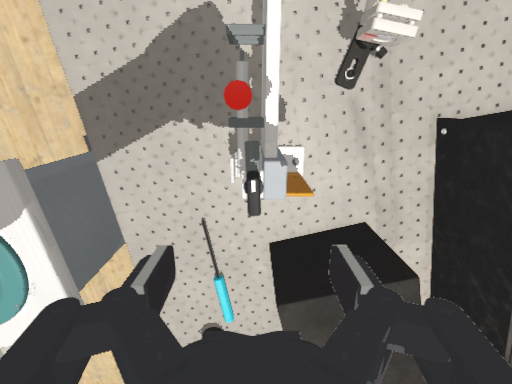

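The wrist view shows the right bar at about (253,195), the red knob at (238,95), and a black box to the lower right at z = 0.14. The bar centre works out to (0.4968,0.0966), with yaw about -8 to -10°. Descending now.

```bash
python3 plan.py .4968 .0966 .128 -9
python3 -m jog '[[0,2,-4,-1],[30,2,-4,-1],[60,2,-4,-1],[90,2,-4,-1],[103,2,-4,-1]]'
python3 -m jog '[[0,0,0,0],[0,0,0,0],[0,0,0,0],[0,0,0,0],[0,0,0,0]]' -1
python3 -m jog '[[0,0,0,0],[0,0,0,0],[0,0,0,0],[0,0,0,0],[0,0,0,0]]'
python3 plan.py .4968 .0966 .128 -9
```

```text
tcp [0.4954 0.0923 0.2309] xaxis [-0.001  0.    -1.   ] jaw yaw -10.2 j7 -37.4 F [-1.  -0.9 -0.1] w 0.998 t 2.65
shift mm [102.9   0.7  -4.5] turn -1.2
clock: 3.07
tcp_pos: [0.4965, 0.0956, 0.125]
orientation: [1.322, 1.133, -1.329]
wrist_force: [0.3, -0.7, 0.8]
width: 1.0
clock: 3.48
tcp_pos: [0.4993, 0.0962, 0.1297]
orientation: [1.326, 1.129, -1.322]
wrist_force: [0.3, 0.2, 0.4]
width: 0.298
clock: 3.9
tcp_pos: [0.4976, 0.0964, 0.1295]
orientation: [1.323, 1.13, -1.325]
wrist_force: [-6.1, 0.2, 9.6]
width: 0.131
tcp [0.4976 0.0964 0.1295] xaxis [-0.001 -0.001 -1.   ] jaw yaw -9.0 j7 -43.6 F [-6.1  0.2  9.6] w 0.131 t 3.9
shift mm [ 1.5 -0.8 -0.1] turn -0.0
```

```bash
python3 -m jog '[[0,0,0,-5],[0,0,0,-10],[0,0,0,-15],[0,0,0,-20],[0,0,0,-25]]'
python3 -m jog '[[0,0,0,-5],[0,0,0,-10],[0,0,0,-15],[0,0,0,-20],[0,0,0,-25]]'
python3 plan.py .4968 .0966 .128 -9
python3 -m jog '[[0,0,0,-5],[0,0,0,-10],[0,0,0,-15],[0,0,0,-20],[0,0,0,-24]]'
python3 -m jog '[[0,0,0,0],[0,0,0,0]]'
python3 plan.py .4968 .0966 .128 65.5;python3 -c "
from workcell import readout;print(readout.get_state()['moment'])"
```

```text
clock: 4.32
tcp_pos: [0.4978, 0.0964, 0.1295]
orientation: [0.998, 1.33, -0.999]
wrist_force: [-5.6, -0.3, 8.2]
width: 0.129
clock: 4.73
tcp_pos: [0.4979, 0.0966, 0.1295]
orientation: [0.665, 1.466, -0.665]
wrist_force: [-4.3, 0.6, 7.9]
width: 0.131
tcp [0.4979 0.0966 0.1295] xaxis [-0. -0. -1.] jaw yaw 41.2 j7 -0.6 F [-4.3  0.6  7.9] w 0.131 t 4.7333
shift mm [ 1.5 -0.8 -0.8] turn 50.2
clock: 5.15
tcp_pos: [0.4981, 0.0968, 0.1295]
orientation: [0.34, 1.544, -0.339]
wrist_force: [-4.4, 1.1, 7.0]
width: 0.124
clock: 5.32
tcp_pos: [0.4981, 0.0968, 0.1295]
orientation: [0.343, 1.544, -0.343]
wrist_force: [-4.5, 1.1, 8.4]
width: 0.127
tcp [0.4981 0.0968 0.1295] xaxis [-0.  0. -1.] jaw yaw 64.9 j7 19.6 F [-4.5  1.1  8.4] w 0.127 t 5.3167
shift mm [ 1.5 -0.7 -1.1] turn -0.6
[ 0.22180994  0.91030612 -0.17498315]
```

```bash
python3 -m jog '[[0,0,0,0],[0,0,0,0],[0,0,0,0],[0,0,0,0],[0,0,0,0]]' 0.2
python3 -m jog '[[-30,0,0,0],[-60,0,0,0],[-90,0,0,0],[-100,0,0,0],[-100,0,0,0]]' 1
python3 plan.py .541 .346 .23 -10
```

```text
clock: 5.73
tcp_pos: [0.4984, 0.0959, 0.1282]
orientation: [0.343, 1.543, -0.343]
wrist_force: [-1.0, -0.1, -1.6]
width: 0.598
clock: 6.15
tcp_pos: [0.4999, 0.0966, 0.2307]
orientation: [0.344, 1.539, -0.342]
wrist_force: [-0.1, 0.2, 1.2]
width: 1.003
tcp [0.4999 0.0966 0.2307] xaxis [ 0.005  0.    -1.   ] jaw yaw 65.0 j7 26.8 F [-0.1  0.2  1.2] w 1.003 t 6.15
shift mm [  0.9 243.4 -68.3] turn 75.0
```

```bash
python3 -m jog '[[0,35,-10,0],[0,70,-20,0],[0,105,-30,0],[0,140,-39,0],[0,175,-49,0]]'
python3 -m jog '[[0,34,-10,0],[0,68,-19,0],[0,68,-19,7],[0,68,-19,14],[0,68,-19,21]]'
python3 -m jog '[[0,0,0,7],[0,0,0,14],[0,0,0,21],[0,0,0,28],[0,0,0,35]]'
python3 -m jog '[[0,0,0,7],[0,0,0,14],[0,0,0,19],[0,0,0,19],[0,0,0,19]]'
python3 - <<'E'
from h import *
m=camera_model("wrist");p,d=capture("wrist");cv2.imwrite("pics/w2.png",p[:,:,::-1])
P=cloud(m,d);np.set_printoptions(precision=4,suppress=True)
k=((P[...,2]>.138)&(P[...,2]<.17))
n,l,st,c=cv2.connectedComponentsWithStats(k.astype(np.uint8))
for i in range(1,n):
  if st[i,4]>30:
    q=P[l==i]; print(st[i],c[i],np.median(q,0),cv2.minAreaRect((q[:,:2]*1000).astype(np.float32)))
E
python3 plan.py .541 .346 .128 -9
```

```text
clock: 6.57
tcp_pos: [0.5277, 0.276, 0.2261]
orientation: [0.341, 1.545, -0.345]
wrist_force: [1.0, 0.3, -0.0]
width: 1.0
clock: 6.98
tcp_pos: [0.5384, 0.3455, 0.2255]
orientation: [0.629, 1.479, -0.633]
wrist_force: [1.4, 0.4, -0.2]
width: 0.998
clock: 7.4
tcp_pos: [0.5389, 0.3443, 0.2259]
orientation: [1.095, 1.277, -1.1]
wrist_force: [-0.2, -0.2, -0.4]
width: 0.999
clock: 7.82
tcp_pos: [0.539, 0.3446, 0.2266]
orientation: [1.333, 1.122, -1.337]
wrist_force: [1.0, 0.6, -0.4]
width: 0.996
[247 174  15  44 587] [253.9898 195.9489] [0.5416 0.3507 0.1536] ((541.2109985351562, 348.6776428222656), (35.1348876953125, 11.955562591552734), 77.76358032226562)
[503 355   9  13  67] [508.1493 359.5075] [0.7906 0.1056 0.1396] ((792.466796875, 103.72439575195312), (8.684879302978516, 19.851211547851562), 33.80127716064453)
tcp [0.5391 0.3447 0.2269] xaxis [-0.001 -0.001 -1.   ] jaw yaw -9.9 j7 -62.1 F [0.2 0.1 0.3] w 0.998 t 7.8667
shift mm [98.9  1.8 -1.8] turn -0.9
```

View pics/w2.png

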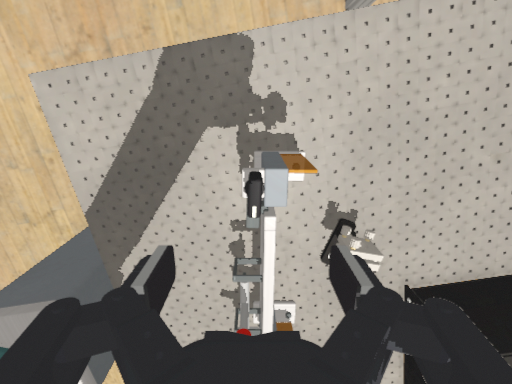

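The wrist view shows the left bar at (254,196), dog pointing down the picture along the gate. The bar centre is (0.541,0.3487).

```bash
python3 -m jog '[[0,1,-4,1],[30,1,-4,1],[60,1,-4,1],[85,1,-4,1],[99,1,-4,1]]'
python3 -m jog '[[0,0,0,0],[0,0,0,0],[0,0,0,0],[0,0,0,0],[0,0,0,0]]' -1
python3 -m jog '[[0,0,0,0],[0,0,0,0],[0,0,0,0],[0,0,0,0],[0,0,0,0]]'
python3 -m jog '[[0,0,0,5],[0,0,0,10],[0,0,0,15],[0,0,0,20],[0,0,0,25]]'
python3 -m jog '[[0,0,0,5],[0,0,0,10],[0,0,0,15],[0,0,0,20],[0,0,0,25]]'
python3 -m jog '[[0,0,0,5],[0,0,0,10],[0,0,0,15],[0,0,0,20],[0,0,0,24]]'
python3 -m jog '[[0,0,0,0],[0,0,0,0],[0,0,0,0]]'
python3 plan.py .541 .346 .128 -84
```

```text
clock: 8.28
tcp_pos: [0.54, 0.3477, 0.1257]
orientation: [1.346, 1.113, -1.353]
wrist_force: [-0.6, 0.0, -0.0]
width: 1.001
clock: 8.7
tcp_pos: [0.542, 0.3494, 0.1309]
orientation: [1.352, 1.111, -1.347]
wrist_force: [0.1, -0.5, 0.4]
width: 0.298
clock: 9.12
tcp_pos: [0.5419, 0.3491, 0.1306]
orientation: [1.351, 1.111, -1.348]
wrist_force: [-0.3, -1.1, 6.1]
width: 0.127
clock: 9.53
tcp_pos: [0.5418, 0.3491, 0.1306]
orientation: [1.66, 0.84, -1.656]
wrist_force: [-0.9, -0.7, 6.0]
width: 0.123
clock: 9.95
tcp_pos: [0.5419, 0.3491, 0.1306]
orientation: [1.943, 0.497, -1.938]
wrist_force: [-0.2, 0.3, 5.4]
width: 0.131
clock: 10.37
tcp_pos: [0.5419, 0.3491, 0.1306]
orientation: [2.181, 0.091, -2.177]
wrist_force: [0.5, -1.0, 5.8]
width: 0.125
clock: 10.62
tcp_pos: [0.5418, 0.3491, 0.1306]
orientation: [2.179, 0.096, -2.174]
wrist_force: [0.4, -1.4, 5.3]
width: 0.126
tcp [0.5418 0.3491 0.1306] xaxis [ 0.002  0.    -1.   ] jaw yaw -84.9 j7 -130.9 F [ 0.4 -1.4  5.3] w 0.126 t 10.6167
shift mm [2.6 3.  1.1] turn -0.9
```

```bash
python3 -m jog '[[0,0,0,0],[0,0,0,0],[0,0,0,0],[0,0,0,0],[0,0,0,0]]' 0.2
python3 -m jog '[[-30,0,0,0],[-60,0,0,0],[-90,0,0,0],[-100,0,0,0],[-100,0,0,0]]' 1
python3 plan.py .5 .18 .23 -10
```

```text
clock: 11.03
tcp_pos: [0.541, 0.3487, 0.129]
orientation: [2.176, 0.094, -2.178]
wrist_force: [0.8, 0.0, 0.2]
width: 0.6
clock: 11.45
tcp_pos: [0.5426, 0.35, 0.2327]
orientation: [2.184, 0.098, -2.173]
wrist_force: [0.3, -1.2, -0.1]
width: 0.998
tcp [0.5426 0.35   0.2327] xaxis [ 0.005  0.003 -1.   ] jaw yaw -85.0 j7 -128.9 F [ 0.3 -1.2 -0.1] w 0.998 t 11.45
shift mm [  1.9 165.6  57.2] turn -75.0
```

```bash
python3 -m jog '[[0,33,11,0],[0,66,23,0],[0,99,34,0],[0,132,46,0],[0,166,57,0]]'
python3 -m jog '[[0,0,0,-7],[0,0,0,-14],[0,0,0,-21],[0,0,0,-28],[0,0,0,-35]]'
python3 -m jog '[[0,0,0,-7],[0,0,0,-14],[0,0,0,-21],[0,0,0,-28],[0,0,0,-35]]'
python3 -m jog '[[0,0,0,-5],[0,0,0,-5],[0,0,0,-5]]'
python3 - <<'E'
from h import *
m=camera_model("wrist");p,d=capture("wrist");cv2.imwrite("pics/w3.png",p[:,:,::-1])
P=cloud(m,d);np.set_printoptions(precision=4,suppress=True)
k=((P[...,2]>.138)&(P[...,2]<.17))
n,l,st,c=cv2.connectedComponentsWithStats(k.astype(np.uint8))
for i in range(1,n):
  if st[i,4]>30:
    q=P[l==i]; print(st[i],c[i],np.median(q,0),cv2.minAreaRect((q[:,:2]*1000).astype(np.float32)))
E
python3 plan.py .5 .18 .128 -10
```

```text
clock: 11.87
tcp_pos: [0.497, 0.1766, 0.2273]
orientation: [2.173, 0.094, -2.18]
wrist_force: [-0.1, 0.3, 0.2]
width: 1.001
clock: 12.28
tcp_pos: [0.4978, 0.1778, 0.2274]
orientation: [1.811, 0.666, -1.816]
wrist_force: [0.2, 0.2, 0.0]
width: 0.995
clock: 12.7
tcp_pos: [0.4978, 0.178, 0.2274]
orientation: [1.393, 1.078, -1.398]
wrist_force: [0.1, -0.7, 0.5]
width: 0.998
clock: 12.95
tcp_pos: [0.4981, 0.178, 0.2279]
orientation: [1.337, 1.121, -1.341]
wrist_force: [0.5, -0.7, 0.3]
width: 1.001
[241 186  26  32 610] [253.5361 202.2672] [0.4998 0.1824 0.1657] ((499.46087646484375, 179.76133728027344), (20.082141876220703, 19.995759963989258), 36.334346771240234)
[248 265  37  26 682] [265.7009 277.6408] [0.4969 0.0992 0.1524] ((496.5112609863281, 96.61100006103516), (12.69265365600586, 35.79848098754883), 64.62840270996094)
[502 296  10  72 372] [508.164  338.0833] [ 0.743  -0.0331  0.1413] ((743.3833618164062, -26.463050842285156), (10.603117942810059, 100.72591400146484), 6.53168249130249)
[380 351  41  33 963] [401.2648 370.0405] [ 0.6289 -0.0591  0.1406] ((633.0380859375, -55.47188186645508), (49.55270767211914, 46.69367980957031), 75.7385025024414)
tcp [0.4982 0.1781 0.2282] xaxis [-0.002 -0.    -1.   ] jaw yaw -10.2 j7 -44.0 F [0.  1.5 0.7] w 1.0 t 13.0
shift mm [100.2   1.6  -2.3] turn -0.2
```

View pics/w3.png

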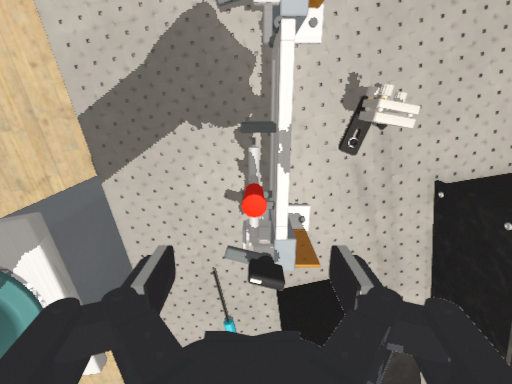

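The wrist view shows the right dog swung out to the front, with its bar at (266,277). The red knob is at (254,202), which is (0.500,0.180) in world coordinates. Next: descend and grip it.

```bash
python3 -m jog '[[0,2,-2,0],[30,2,-2,0],[60,2,-2,0],[85,2,-2,0],[99,2,-2,0]]'
python3 -m jog '[[0,0,0,0],[0,0,0,0],[0,0,0,0],[0,0,0,0],[0,0,0,0]]' -1
python3 -m jog '[[0,0,0,0],[0,0,0,0],[0,0,0,0],[0,0,0,0],[0,0,0,0]]'
python3 plan.py .5 .18 .128 -10
```

```text
clock: 13.42
tcp_pos: [0.4997, 0.1794, 0.1273]
orientation: [1.335, 1.122, -1.341]
wrist_force: [0.1, 0.3, -0.3]
width: 1.004
clock: 13.83
tcp_pos: [0.5019, 0.1804, 0.1315]
orientation: [1.339, 1.12, -1.335]
wrist_force: [-0.3, 0.1, 0.3]
width: 0.295
clock: 14.25
tcp_pos: [0.5008, 0.1806, 0.1316]
orientation: [1.337, 1.121, -1.336]
wrist_force: [-3.9, 0.9, 5.9]
width: 0.202
tcp [0.5008 0.1806 0.1316] xaxis [ 0.  0. -1.] jaw yaw -10.0 j7 -48.9 F [-3.9  0.9  5.9] w 0.202 t 14.25
shift mm [ 3.6 -0.7  0.7] turn -0.0
```

```bash
python3 -m jog '[[-4,0,0,0],[-8,0,0,0],[-12,0,0,0],[-12,0,0,0]]'
python3 -m jog '[[0,0,-5,0],[0,0,-10,0],[0,0,-15,0],[0,0,-20,0],[0,0,-20,0]]'
python3 plan.py .5 .18 .128 -10
```

```text
clock: 14.58
tcp_pos: [0.5008, 0.1804, 0.143]
orientation: [1.337, 1.121, -1.337]
wrist_force: [-3.6, 1.6, -1.4]
width: 0.208
clock: 15.0
tcp_pos: [0.5044, 0.2015, 0.1421]
orientation: [1.336, 1.123, -1.336]
wrist_force: [-3.2, 2.2, -1.4]
width: 0.204
tcp [0.5044 0.2015 0.1421] xaxis [-0.     0.001 -1.   ] jaw yaw -9.9 j7 -50.2 F [-3.2  2.2 -1.4] w 0.204 t 15.0
shift mm [14.  -0.6 22. ] turn 0.1
```

```bash
python3 -m jog '[[0,0,-5,0],[0,0,-10,0],[0,0,-13,0],[0,0,-13,0],[0,0,-13,0]]'
python3 -m jog '[[0,0,0,0],[0,0,0,0]]'
python3 - <<'E'
from h import *
from scipy.spatial.transform import Rotation as Ro
s=readout.get_state();R=Ro.from_rotvec(s['orientation']).as_matrix()
t=s['tcp_pos'];print(t,np.hypot(t[0]-.5008,t[1]-.1806))
# hinge: knob home guard (-22,-45); hinge (0,100); guard yaw psi
psi=np.radians(-10);gx=np.array([np.cos(psi),np.sin(psi)]);gy=np.array([-gx[1],gx[0]])
H=np.array([.5008,.1806])+.022*gx+.145*gy
r=np.array(t[:2])-H
for deg in (5,10,15,20,25):
    a=-np.radians(deg);c,q=np.cos(a),np.sin(a)
    w=H+np.array([[c,-q],[q,c]])@r-t[:2]
    print(deg,(1000*R.T@np.array([*w,0])).round(1))
p,d=capture("wrist");cv2.imwrite("pics/w4.png",p[:,:,::-1])
E
```

```text
clock: 15.42
tcp_pos: [0.5067, 0.2135, 0.1423]
orientation: [1.337, 1.123, -1.336]
wrist_force: [-4.5, 1.7, -1.4]
width: 0.206
clock: 15.58
tcp_pos: [0.5066, 0.2131, 0.1423]
orientation: [1.337, 1.122, -1.336]
wrist_force: [-5.9, 1.7, -1.4]
width: 0.205
[0.50661718 0.21311444 0.14231503] 0.03303071954192445
5 [ 0.  -9.7 -2.3]
10 [  0.  -19.1  -5.5]
15 [  0.  -28.2  -9.5]
20 [  0.  -37.  -14.2]
25 [  0.  -45.3 -19.8]
```

View pics/w4.png

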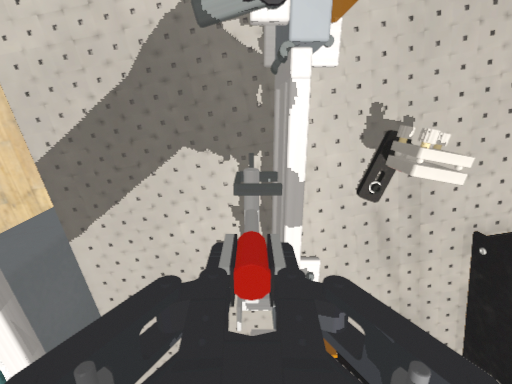

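The wrist view shows both dogs swung out (the left one at the top, around (235,5)). The red knob is gripped and the bolt is drawn about 33 mm. Next I'll follow the arc to open the gate.

```bash
python3 -m jog '[[0,-5,-1,2.5],[0,-9.7,-2.3,5],[0,-14.5,-3.8,7.5],[0,-19.1,-5.5,10],[0,-19.1,-5.5,10]]'
python3 - <<'E'
from h import *
from scipy.spatial.transform import Rotation as Ro
s=readout.get_state();R=Ro.from_rotvec(s['orientation']).as_matrix();t=s['tcp_pos']
psi=np.radians(-10);gx=np.array([np.cos(psi),np.sin(psi)]);gy=np.array([-gx[1],gx[0]])
H=np.array([.5008,.1806])+.022*gx+.145*gy
r=np.array(t[:2])-H
print(s['wrist_force'],s['width'],'rad',np.hypot(*r), 'gate', np.degrees(np.arctan2(-r@gx,-r@gy)-np.arctan2(.022,.112)))
for deg in (4,8,12,15):
    a=-np.radians(deg);c,q=np.cos(a),np.sin(a)
    w=H+np.array([[c,-q],[q,c]])@r-t[:2]
    print(deg,(1000*R.T@np.array([*w,0])).round(1))
E
```

```text
clock: 16.05
tcp_pos: [0.49, 0.2213, 0.1429]
orientation: [1.464, 1.021, -1.46]
wrist_force: [-0.3, -1.8, -2.5]
width: 0.204
[-0.2806272  -1.83421735 -2.45156992] 0.20358467845158457 rad 0.1139495949758036 gate 9.302122863974535
4 [-0.  -7.8 -1.7]
8 [ -0.  -15.4  -3.9]
12 [ -0.1 -22.9  -6.7]
15 [ -0.1 -28.3  -9.1]
```

```bash
python3 -m jog '[[0,-4,-0.8,2],[0,-7.8,-1.7,4],[0,-11.6,-2.7,6],[0,-15.4,-3.9,8],[0,-19.2,-5.2,10]]'
python3 -m jog '[[0,-4,-1,2.5],[0,-9,-2,5],[0,-9,-2,5],[0,-9,-2,5],[0,-9,-2,5]]'
python3 - <<'E'
from h import *
s=readout.get_state();t=s['tcp_pos']
psi=np.radians(-10);gx=np.array([np.cos(psi),np.sin(psi)]);gy=np.array([-gx[1],gx[0]])
H=np.array([.5008,.1806])+.022*gx+.145*gy
r=np.array(t[:2])-H
print(s['wrist_force'],s['width'],'rad',np.hypot(*r), 'gate', np.degrees(np.arctan2(-r@gx,-r@gy)-np.arctan2(.022,.112)),s['clock'])
p,d=capture("wrist");q,_=capture("top");cv2.imwrite("pics/w5.png",np.hstack([p,cv2.resize(q[135:205,110:203],(288,217))] if 0 else [p])[:,:,::-1]);cv2.imwrite("pics/t5.png",cv2.resize(q[135:205,110:245],None,fx=5.9,fy=5.9,interpolation=2)[:,:,::-1])
E
```

```text
clock: 16.47
tcp_pos: [0.4745, 0.2322, 0.1428]
orientation: [1.586, 0.912, -1.582]
wrist_force: [0.4, -0.7, -1.6]
width: 0.203
clock: 16.88
tcp_pos: [0.4673, 0.2388, 0.1426]
orientation: [1.645, 0.855, -1.641]
wrist_force: [1.4, -0.7, -1.1]
width: 0.201
[ 1.39233529 -0.74492785 -1.06951205] 0.2007407488892937 rad 0.11393613150654716 gate 23.70787778136963 16.8833
```

View pics/w5.png

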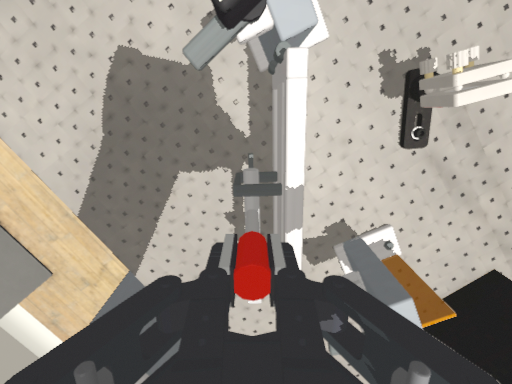

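The wrist view shows the gate swung away from the right post, with the red knob still gripped at (252,265) and the left dog swung out. I'll settle, check once more and hand in.

```bash
python3 -m jog '[[0,0,0,0],[0,0,0,0],[0,0,0,0],[0,0,0,0],[0,0,0,0]]'
python3 -c "
from workcell import workorder,readout
import numpy as np
print(np.abs(readout.get_state()['qd']).max()); print(workorder.close_job())"
```

```text
clock: 17.4
tcp_pos: [0.4662, 0.239, 0.1423]
orientation: [1.644, 0.855, -1.643]
wrist_force: [2.6, -0.1, -1.6]
width: 0.203
0.0030120546008431813
the job is handed in; nothing more can be done
None
```

I opened the gate and handed the job in at 17.4 s of the 56 s allowed. No verdict was reported. The gate angle, draw and clamp values below come from arm positions, since I had no direct joint readings.

- **Clamps:** I turned both knobs about 74° (roughly 1.29 rad). Later wrist pictures showed both dogs swung out to the front.
- **Bolt:** I gripped the red knob, lifted it about 11–12 mm and drew it back about 33 mm. Wrist forces stayed below 7 N, with no sign of jamming on the lip.
- **Gate:** I swung it open along its hinge arc to about 24°.
- **Last checks:** The gripper opening was 0.203 (about 17 mm, on the 18 mm knob). The arm was still, at 0.003 rad/s or less, and the wrist force was about 3 N. In the last wrist picture the gate stood clear of the right post.
- **Other things on the table:** I made no unexpected contacts and saw nothing moved, but I did not measure the bystanders' positions at the end.

No check failed or disagreed beyond the 1–2 mm spread between camera and arm positions.

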